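# Rock the red bung out of an inclined port

### The job

Swing the yellow-gripped keeper bar fully back off the two bungs, then work the tight red bung out of its inclined port: while it is still in, rock it clearly to the left and then to the right (left and right as seen from the robot's side of the block), and draw it out along the port. Lower it into the grey tray before letting go and leave it lying or standing there; leave the keeper back, the blue bung seated, and the bottle, fitting and weight where they stand.

Things in the scene. Friction and masses are not known exactly. Their poses are not given: they have to be found in the camera images.
- port_face: Inclined aluminium head (90 x 200 x 45 mm) of a grey port block fixed to the worktop. Origin: centre of its face, 85 mm above the worktop. z = out of the face, leaning 35 degrees from vertical towards the robot; x = up the slope, away from the robot; y = along the block, to its left seen from the robot. Ports at y = +50 and -50 mm. The base reaches 55 mm before and 95 mm behind the face centre.
- port_left (a point): Mouth of the port at x = 0, y = +50, z = 0 mm of port_face. Each bore runs straight in along -z and measures 23 mm along x, 28 mm along y; 9 mm deep in it two hidden sprung pads grip the bung's 16 mm shank from +y and -y, just above its rib, and hold it upright on the face.
- port_right (a point): Mouth of the other, equal port, at x = 0, y = -50, z = 0 mm of port_face.
- keeper (a joint): Angle of the keeper bar, rad: 0 = down across both bung tabs, 2.0 = against its stop, thrown back up-slope; it grows as the bar swings up and away from the robot. Starts at 0 to 0.25. A stiff hinge (0.12 N m) keeps it where it is left. It counts as fully back above 1.5; about 1.9 leaves good room.
- keeper_grip (a point): Middle of the yellow sleeve (12 mm thick, 36 mm long along port_face y) on the steel keeper bar, midway between the ports. With the keeper at 0 it is at x = 0, z = 48 mm in port_face. The bar is 8 mm thick, spans y = -80 to +80 mm and has an arm to the hinge at each end. The sleeve may turn between the fingers.
- keeper_hinge (a point): Middle of the keeper's hinge line, at x = 40, y = 0, z = 12 mm in port_face; the line runs along port_face y. The grip moves on a circle of radius 54 mm about it.
- red_bung: Red plastic port bung, 40 g, 66 mm long, in either port. Origin: centre of its foot; z towards its grip tab. Rib (21 mm across) z = 4 to 11 mm, shank 16 mm across, round flange (32 mm across) z = 24 to 28, then a flat grip tab to z = 66, 26 mm wide along x, 12 mm thick along y (pinch across y). Seated: flange on the face, foot 24 mm deep, axes parallel to port_face's.
- red_bung_top (a point): Middle of the red bung's top end, z = 66 mm. Pulled straight it holds with over 60 N; rocked about 11 degrees each way, towards port_face +y (left) and -y (right), about the port's mouth while lifted a few mm, its rib walks past one pad at a time at some 25 N. Rocked clearly = this point 4 mm or more aside with the foot still over 10 mm deep. Rib free at 12 mm lift, foot out at 24.
- blue_bung: Blue plastic bung, otherwise the same as the red one (origin, axes, sizes), in the other port; it must stay fully home.
- tray: Grey open tray, 130 (x) x 150 (y) mm, walls 4 mm thick and 22 mm high, floor 4 mm. It is fixed to the worktop. Origin: centre of its underside.
- oil_bottle: Amber dropper bottle with a red tip, 35 mm across, 112 mm tall, standing loose to the right of the block. Origin: centre of its underside.
- fitting: Brass fitting, 30 mm across its hexagon, 50 mm tall, standing loose to the left of the block. Origin: centre of its underside.
- weight_100: Small steel weight with a knob, 26 mm across, 43 mm tall, standing loose before the block. Origin: centre of its underside.
Not all that is in view belongs to the job. There is more than one size of the red_bung; the one meant has the size given above. Of the things that look like the blue_bung, the smaller one is meant.

How it is judged:
By the outcome, as a careful person would: the job done as asked, in the order asked, and still so for the second after the job is handed in, with the robot touching nothing.
It also fails if it takes over 61 s, if anything falls off the work surface, if the arm or the gripper's body presses on something with over 40 N, if the wrist force passes 120 N, or if a joint passes its speed limit or range.

### The arm

A 6-joint arm with a two-finger parallel gripper is mounted at the origin on the work surface; the furniture and walls round the work are solid. World frame = base frame: x ahead of the robot, y to its left, z up, the work surface at z = 0. Lengths are in m, angles in rad, forces in N, time in s.
With the tool pointing down it reaches from about 0.425 to 0.95 m from the base axis. Payload 3.5 kg.
Tool frame: the origin (TCP) lies midway between the tips of the shut fingers; the grasp point (between the pads) lies 19 mm behind it; z points along the fingers, y is the line along which they close (so a half turn about z gives the same grasp; the last joint's range is limited). The gripper opens to 85 mm and grips with 20 to 120 N. Pads are 22 mm wide; open, the fingers measure 114 mm over their backs; the gripper's body (76 mm by 85 mm) begins 54 mm behind the grasp point. The pads swing forward as they close: fully open they stand 13 mm farther back than shut.
Start: joints at [0.523, 0.286, 1.577, -0, 1.279, -0.15], TCP at [0.528, 0.421, 0.231] pointing down, gripper open.
Joint ranges: [-2.77, 2.77], [-0.9, 2.22], [0.21, 2.48], [-1.53, 4.67], [0.24, 2.81], [-2.84, 2.84]. Speed limits (rad/s): [2.79, 2.79, 3.14, 3.14, 3.14, 3.14].

### API

Orientations are given as a unit quaternion [x, y, z, w].
In Python, from plant import ctrl gives the robot as it stands. The module is installed in compiled form; this text tells all that it offers.
- The arm moves only by the shell command python3 -m inch 'ROWS' [FORCE]. ROWS is JSON, a list of rows, each a list of 5 numbers: the closure, from 0 (fully open) to 1 (shut), then the shift along the tool's x, y, z in m, then the turn about the tool's z in degrees. A call has 1 to 5 rows; each row is the pose to reach, as a shift and turn from the pose commanded when the call began, along the tool's axes at that moment; what a row does not reach only later rows make up. A row lasts 1/12 s, in which the tool goes at most 41.7 mm and 7.16 degrees, less where a joint would pass 70% of its speed; a pose out of reach is approached as far as the arm can. A call with a gripper value outside its range is refused whole. The fingers move at their own pace and stop on an object; FORCE is the grip in N (left out, the last holds). Time passes only in rows, so rows that repeat a pose let the fingers close. It gives the time, the measured TCP pose, the force, the opening and the grip force at its end, in the units of the state.
- ctrl.get_state(): the state, without advancing time (a new reading comes with each control period).
- ctrl.read_camera(name): name is "scene" or "top" or "wrist"; returns a dict with "pixels" (384x512x3 uint8, red, green, blue), "depth" (384x512 float32, m along the optical axis (not along the pixel's ray), 0 where there is no reading), "fx", "fy", "cx", "cy" (pixels), "xyz" and "rotation" of the camera in the world; the wrist camera has in their place "mount" (4x4, takes a point from camera to tool coordinates, whose origin is the TCP and whose axes are the flange's). Camera axes: x right, y down, z forward; pixel columns grow to the right and rows downward; lengths in m; the calibration is good to about 2 mm. A picture is of the moment at which its call begins: read the wrist's pose just before it.
- ctrl.sign_off(): hands the job in; it is judged then, once.
Trained networks look in a picture, given as the dict that the camera call returned (one of the last four; its "shot" number tells which), for a name from the list of things; names that differ only in an ending like _2 or _b are one class to them, and where a whole thing is asked for, a point or a joint stands for the part that bears it (a point fixed in the world has none). Each returns a list of dicts, best first, with "score" (0 to 1); they miss things now and then, are a little off and sometimes report something else, mostly with a low value. They report only what shows in the picture. A call takes as long as a camera call. They do not tell look-alikes from the thing itself.
- ctrl.spot_in(query, picture): "at" ([column, row] in pixels, amid what is visible of it).
- ctrl.tip_of(query, picture): "at" ([column, row] in pixels: a listed point, or the origin of a listed thing).
The state is a dict: "time": time; "qpos": joint angles; "dq": joint speeds; "joint_efforts": joint torques, N m; "eef_pos": TCP position; "tcp_rot": TCP orientation; "contact_force": force on the tool from outside, world axes, zero at the start; "wrist_torque": the same for the moment, N m; "opening": opening from 0.0 (shut) to 1.0 (fully open); "finger_force": force on a finger pad.
Only numpy, scipy, OpenCV 4.12 (cv2) and the standard library are available. Lean on these libraries where they do the work, as an engineer would, in place of code of your own. Each camera call takes 0.05 s, during which the arm holds its last target. There are 200 camera calls.

## Working session

There is one attempt and no reset: what is moved stays moved. The work goes in short steps, Python scripts to look and compute and a shell command to move; the robot and the scene stay as the last step left them, time stands still between calls to the robot, and variables do not carry over. Pictures are saved under pics/ and viewed, at most 10 in all, crops included, and the job is handed in when it is done.

```bash
mkdir -p pics; cat > h.py <<'E'
import numpy as np, cv2
from scipy.spatial.transform import Rotation as R
from plant import ctrl
def px2w(p,u,v,d=None,T=None):
    u,v=float(u),float(v)
    if d is None:
        w=p["depth"][max(0,int(v)-1):int(v)+2,max(0,int(u)-1):int(u)+2]; w=w[w>0]
        if len(w)==0: return np.full(3,np.nan)
        d=np.median(w)
    c=np.array([(u-p["cx"])/p["fx"]*d,(v-p["cy"])/p["fy"]*d,d])
    if "mount" in p:
        c=(np.array(p["mount"])@np.r_[c,1])[:3]; s=T
        return np.array(s["eef_pos"])+R.from_quat(s["tcp_rot"]).apply(c)
    return np.array(p["xyz"])+np.array(p["rotation"])@c
def snap(n,f=None):
    s=ctrl.get_state(); p=ctrl.read_camera(n)
    if f: cv2.imwrite("pics/"+f,p["pixels"][:,:,::-1])
    return s,p
E
python3 - <<'E'
from h import *
for n in ("scene","top"):
    s,p=snap(n,n+"0.png")
    print(n,p.get("xyz"))
    for q in ["port_face","port_left","port_right","keeper_grip","keeper_hinge","red_bung","red_bung_top","blue_bung","tray","oil_bottle","fitting","weight_100"]:
        for r in ctrl.tip_of(q,p)[:4]:
            print(q,np.round(r["at"]),round(r["score"],2),np.round(px2w(p,*r["at"]),3))
print(s)
a=cv2.imread("pics/scene0.png");b=cv2.imread("pics/top0.png")
E
```

```text
scene [-0.18392119 -0.5784534   0.55843277]Traceback (most recent call last):
  File "<stdin>", line 7, in <module>
  File "h.py", line 14, in px2w
    return np.array(p["xyz"])+np.array(p["rotation"])@c
                              ~~~~~~~~~~~~~~~~~~~~~~~^~
ValueError: matmul: Input operand 1 has a mismatch in its core dimension 0, with gufunc signature (n?,k),(k,m?)->(n?,m?) (size 3 is different from 4)
```

View pics/scene0.png

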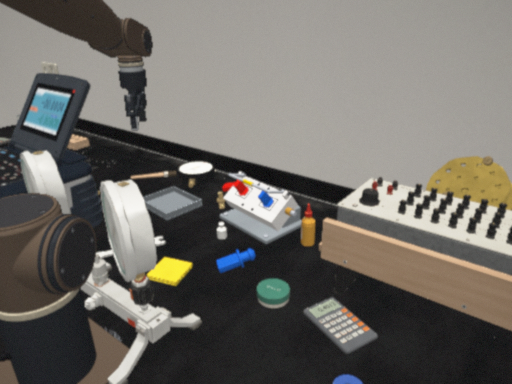

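The scene view shows the block at about (262,205), with red in the left port (235,187) and blue in the right port (266,198). A larger blue look-alike lies at (236,260) and the tray is at (173,202). The camera rotation is a quaternion, so I'll fix the helper.

```bash
sed -i 's/np.array(p\["rotation"\])@c/R.from_quat(p["rotation"]).apply(c)/' h.py
python3 - <<'E'
from h import *
for n in ("scene","top"):
    s,p=snap(n,n+"1.png")
    print(n,p.get("xyz"))
    for q in ["port_face","port_left","port_right","keeper_grip","keeper_hinge","red_bung","red_bung_top","blue_bung","tray","oil_bottle","fitting","weight_100"]:
        for r in ctrl.tip_of(q,p)[:3]:
            print(q,np.round(r["at"]),round(r["score"],2),np.round(px2w(p,*r["at"]),3))
print(s)
E
```

```text
scene [-0.18392119 -0.5784534   0.55843277]
port_face [254. 196.] 0.78 [0.604 0.048 0.082]
port_face [223. 208.] 0.38 [ 0.619  0.18  -0.   ]
port_face [171. 205.] 0.15 [0.536 0.322 0.001]
port_left [242. 191.] 0.77 [0.598 0.086 0.09 ]
port_right [267. 202.] 0.69 [ 0.584 -0.014  0.092]
keeper_grip [249. 186.] 0.61 [0.624 0.079 0.099]
red_bung_top [231. 183.] 0.53 [0.741 0.251 0.023]
red_bung_top [222. 187.] 0.41 [0.714 0.268 0.013]
blue_bung [254. 254.] 0.77 [ 0.44  -0.082  0.034]
blue_bung [272. 206.] 0.45 [ 0.587 -0.025  0.081]
tray [172. 206.] 0.94 [0.537 0.318 0.001]
tray [243. 192.] 0.64 [0.604 0.086 0.086]
oil_bottle [307. 243.] 0.61 [ 0.587 -0.137  0.01 ]
fitting [223. 207.] 0.41 [0.621 0.181 0.004]
weight_100 [220. 234.] 0.45 [0.481 0.066 0.014]
top [0.33994238 0.03669317 1.32101747]
port_face [250. 193.] 0.58 [0.599 0.049 0.083]
port_left [232. 190.] 0.79 [0.603 0.096 0.112]
port_right [274. 195.] 0.64 [ 0.587 -0.014  0.109]
keeper_grip [250. 199.] 0.74 [0.573 0.05  0.135]
keeper_hinge [254. 199.] 0.65 [0.572 0.038 0.139]
keeper_hinge [252. 179.] 0.59 [0.632 0.044 0.107]
red_
[... 503 characters left out ...]
66 0.033]
{'time': 0.75, 'qpos': array([ 5.22979559e-01,  2.86239831e-01,  1.57668613e+00, -8.07965561e-07,
        1.27857196e+00, -1.49994972e-01]), 'dq': array([0.00052677, 0.00075965, 0.00165484, 0.00083632, 0.00187677,
       0.0004492 ]), 'joint_efforts': array([-1.67786616e-04, -4.05880809e+01, -2.92897278e+01, -1.19213501e-04,
        4.15897348e-04,  3.90410818e-06]), 'eef_pos': array([0.52780948, 0.42076278, 0.23137254]), 'tcp_rot': array([4.33984492e-01, 9.00920340e-01, 3.89036110e-05, 2.70213330e-05]), 'contact_force': array([-0.62804639, -0.02926252, -0.93205515]), 'wrist_torque': array([-0.01735964,  0.00150573, -0.01757238]), 'finger_force': 0.0, 'opening': 1.0029655056147788}
```

View pics/top1.png

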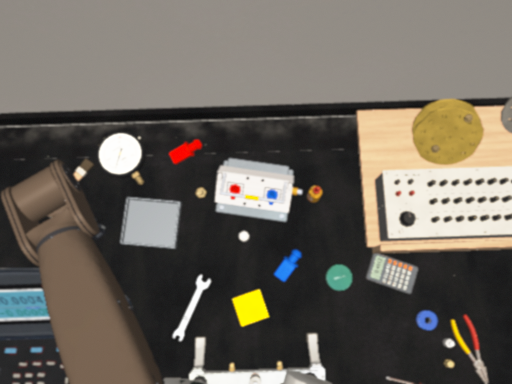

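The top view shows these candidates. Red: the seated bung at (234,190), a larger-looking one lying at (185,151), and the bottle tip at (315,190). Blue: the seated one at (272,195) and a lying one at (288,265). I choose the two seated ones and will check them close up while moving above the block.

```bash
python3 -m inch '[[0.3,-0.03,-0.02,-0.018,0],[0.3,-0.06,-0.04,-0.036,0],[0.3,-0.09,-0.06,-0.054,0],[0.3,-0.12,-0.08,-0.072,0],[0.3,-0.15,-0.10,-0.09,0]]'
python3 -m inch '[[0.3,-0.03,-0.02,0,7],[0.3,-0.06,-0.04,0,14],[0.3,-0.09,-0.06,0,21],[0.3,-0.12,-0.08,0,28],[0.3,-0.15,-0.10,0,35]]'
```

```text
time: 1.82
eef_pos: [0.5429, 0.2397, 0.3223]
tcp_rot: [0.434, 0.901, 0.0, 0.0]
contact_force: [1.5, -0.1, 0.9]
opening: 0.7
finger_force: 0.0
time: 2.23
eef_pos: [0.5582, 0.0598, 0.3217]
tcp_rot: [0.687, 0.727, 0.0, 0.0]
contact_force: [-0.2, 0.2, 0.4]
opening: 0.698
finger_force: 0.0
```

```bash
python3 -m inch '[[0.3,0,0,0,5],[0.3,0,0,0,11]]'
python3 - <<'E'
from h import *
s,p=snap("wrist","w1.png")
print(s["eef_pos"],R.from_quat(s["tcp_rot"]).as_matrix().round(3).tolist(),s["opening"],s["qpos"].round(2))
for q in ["port_face","port_left","port_right","keeper_grip","keeper_hinge","red_bung","red_bung_top","blue_bung","tray","fitting","weight_100"]:
    for r in ctrl.tip_of(q,p)[:2]:
        print(q,np.round(r["at"]),round(r["score"],2),np.round(px2w(p,*r["at"],T=s),4))
E
```

```text
time: 2.4
eef_pos: [0.5586, 0.0591, 0.3214]
tcp_rot: [0.754, 0.656, 0.0, 0.0]
contact_force: [-0.4, 0.6, -0.1]
opening: 0.7
finger_force: 0.0
[0.55857035 0.05913999 0.32143913] [[0.138, 0.99, 0.0], [0.99, -0.138, -0.0], [-0.0, 0.0, -1.0]] 0.7000399797964675 [-0.08 -0.02  1.75 -0.    1.41  0.06]
port_face [295. 168.] 0.98 [0.6004 0.0416 0.0844]
port_face [294. 208.] 0.49 [ 0.592  -0.0009  0.1085]
port_left [301. 124.] 0.59 [0.6102 0.0962 0.1101]
port_right [297. 208.] 0.9 [ 0.5949 -0.0024  0.107 ]
keeper_grip [278. 175.] 0.8 [0.5771 0.0492 0.1404]
keeper_hinge [326. 171.] 0.63 [0.6333 0.039  0.1071]
red_bung [406.  25.] 0.78 [0.757  0.1897 0.0386]
red_bung [310. 126.] 0.75 [0.6214 0.0906 0.0969]
red_bung_top [282. 130.] 0.85 [0.5868 0.0955 0.1389]
blue_bung [198. 250.] 0.94 [0.5291 0.0653 0.3286]
blue_bung [302. 200.] 0.66 [0.6032 0.0028 0.0938]
tray [309. 125.] 0.17 [0.6201 0.0924 0.0966]
fitting [291.  46.] 0.92 [0.6142 0.1849 0.0493]
weight_100 [214. 145.] 0.62 [0.4993 0.0776 0.0395]
```

View pics/w1.png

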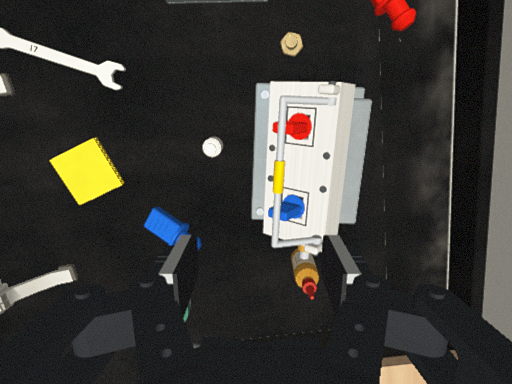

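The close view shows the seated red bung at (300,126), the seated blue at (290,208) and the yellow sleeve at (278,175). The larger look-alikes lie apart, red at (395,12) and blue at (168,225). Next I'll fit the face plane for the block's yaw and check the sizes.

```bash
python3 - <<'E'
from h import *
s,p=snap("wrist")
d=p["depth"];v,u=np.mgrid[80:250,250:365]
W=np.array([px2w(p,a,b,d[b,a],s) for a,b in zip(u.ravel(),v.ravel()) if d[b,a]>0])
px=np.array([p["pixels"][b,a] for a,b in zip(u.ravel(),v.ravel()) if d[b,a]>0]).astype(int)
# plane ransac for face with tilt near 35
rng=np.random.default_rng(0);best=0
for _ in range(500):
    q=W[rng.choice(len(W),3,False)];n=np.cross(q[1]-q[0],q[2]-q[0]);L=np.linalg.norm(n)
    if L<1e-5: continue
    n/=L; n*=np.sign(n[2])
    if abs(n[2]-.819)>.06 or n[0]>0: continue
    m=abs((W-q[0])@n)<.002
    if m.sum()>best: best=m.sum();bm=m
P=W[bm];c=P.mean(0);n=np.linalg.svd(P-c,full_matrices=False)[2][2];n*=np.sign(n[2])
print("n",n,"tilt",np.degrees(np.arccos(n[2])),"yaw",np.degrees(np.arctan2(-n[1],-n[0])),best)
r,g,b=px.T
yaw=np.arctan2(-n[1],-n[0]);t=np.radians(35)
def M(yaw): 
    return R.from_euler('z',yaw).as_matrix()@np.array([[np.cos(t),0,-np.sin(t)],[0,1,0],[np.sin(t),0,np.cos(t)]])
A=M(yaw);f=(P-c)@A
lo,hi=np.percentile(f,0.5,axis=0),np.percentile(f,99.5,axis=0);print("face ext",lo,hi)
O=c+A@np.r_[(lo[:2]+hi[:2])/2,0];print("centre",O)
for nm,m in [("red",(r>150)&(g<60)&(b<60)),("blue",(b>120)&(r<90)&(b>g+60)),("yel",(r>150)&(g>130)&(b<80))]:
    q=(W[m]-O)@A;print(nm,m.sum(),np.percentile(q,[2,50,98],axis=0).round(4).tolist())
    rect=cv2.minAreaRect((W[m][:,:2]*1000).astype(np.float32));print(rect)
# minAreaRect of whole face
print("rect",cv2.minAreaRect((P[:,:2]*1000).astype(np.float32)))
E
```

```text
n [-0.56477333  0.10132624  0.81900188] tilt 35.01499750228717 yaw -10.171251855938841 7222
face ext [-0.05120571 -0.10546868 -0.00159529] [0.03869436 0.09070426 0.00202798]
centre [0.60253241 0.04402412 0.08564012]
red 529 [[-0.0103, 0.0356, 0.0028], [0.009, 0.0503, 0.0142], [0.014, 0.0615, 0.0426]]
((601.4874877929688, 96.52072143554688), (28.400236129760742, 43.0078239440918), 61.14252853393555)
blue 460 [[-0.0107, -0.062, 0.0025], [0.0077, -0.0464, 0.0191], [0.0137, -0.0375, 0.0426]]
((583.6002197265625, -1.098236083984375), (27.812639236450195, 43.042701721191406), 63.67008972167969)
yel 311 [[0.0039, -0.0185, 0.054], [0.01, -0.0015, 0.0597], [0.0136, 0.0156, 0.0619]]
((582.1231689453125, -1.8315582275390625), (18.504804611206055, 135.01026916503906), 6.350388526916504)
rect ((602.8212890625, 42.6064567565918), (200.03419494628906, 75.24765014648438), 79.72896575927734)
```

```bash
python3 -m inch '[[0.5,-0.004,0.01,0.03,1],[0.5,-0.0084,0.0195,0.065,2.3],[0.5,-0.0084,0.0195,0.10,2.3],[0.5,-0.0084,0.0195,0.135,2.3],[0.5,-0.0084,0.0195,0.165,2.3]]'
python3 -m inch '[[0.5,0,0,0.02,0],[0.5,0,0,0.037,0],[0.5,0,0,0.037,0]]' ; python3 - <<'E'
from h import *
s,p=snap("wrist","w2.png")
print(s["eef_pos"],s["contact_force"])
for r in ctrl.tip_of("keeper_grip",p)[:2]: print(r,px2w(p,*r["at"],T=s))
E
```

```text
time: 3.47
eef_pos: [0.5759, 0.0507, 0.1538]
tcp_rot: [0.765, 0.645, -0.001, -0.001]
contact_force: [0.3, -0.8, 0.5]
opening: 0.499
finger_force: 0.0
time: 3.72
eef_pos: [0.5736, 0.0509, 0.1146]
tcp_rot: [0.765, 0.645, -0.003, -0.003]
contact_force: [-1.4, 0.8, -1.1]
opening: 0.497
finger_force: 0.0
[0.57355568 0.0509182  0.1145613 ] [-1.41077811  0.83461813 -1.0516085 ]
{'at': [269.5, 277.5], 'score': 0.62} [0.57726623 0.04934572 0.14069816]
```

View pics/w2.png

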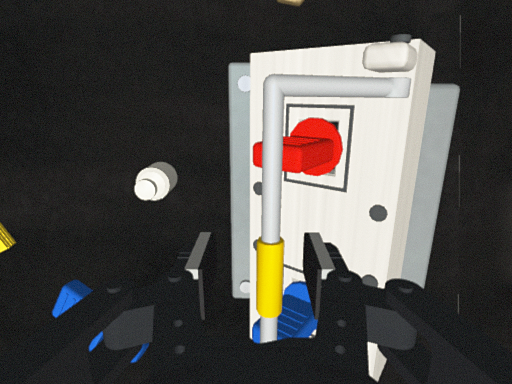

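The sleeve sits centred between the fingers at (269,277), so I close on it.

```bash
python3 -m inch '[[0.7,0,0,0,0],[0.85,0,0,0,0],[0.95,0,0,0,0],[0.95,0,0,0,0],[0.95,0,0,0,0]]' 40
python3 - <<'E'
from h import *
s=ctrl.get_state();print(s["eef_pos"],R.from_quat(s["tcp_rot"]).as_matrix().round(3).tolist(),s["qpos"].round(3))
h0=np.array([40,12.]);v=np.array([-33,43.]);v=v/np.linalg.norm(v)*54
t=np.radians(35);pr=None
for a in np.arange(0,1.9,.1):
    c,s_=np.cos(-a),np.sin(-a)
    w=np.array([[c,-s_],[s_,c]])@v-v
    print(round(a,2),"fwd %.1f up %.1f"%(w[0]*np.cos(t)-w[1]*np.sin(t),w[0]*np.sin(t)+w[1]*np.cos(t)))
E
```

```text
time: 4.23
eef_pos: [0.5781, 0.0506, 0.1211]
tcp_rot: [0.765, 0.644, 0.002, 0.001]
contact_force: [2.0, 0.2, 1.8]
opening: 0.116
finger_force: 39.0
[0.57807079 0.05058244 0.12109734] [[0.169, 0.986, 0.004], [0.986, -0.169, -0.0], [0.001, 0.004, -1.0]] [-0.088  0.194  1.902  0.     1.042  0.083]
0.0 fwd 0.0 up 0.0
0.1 fwd 1.9 up 5.1
0.2 fwd 4.3 up 9.9
0.3 fwd 7.1 up 14.5
0.4 fwd 10.4 up 18.8
0.5 fwd 14.1 up 22.7
0.6 fwd 18.2 up 26.2
0.7 fwd 22.6 up 29.4
0.8 fwd 27.3 up 32.0
0.9 fwd 32.2 up 34.2
1.0 fwd 37.3 up 35.9
1.1 fwd 42.6 up 37.0
1.2 fwd 48.0 up 37.7
1.3 fwd 53.4 up 37.7
1.4 fwd 58.7 up 37.3
1.5 fwd 64.1 up 36.3
1.6 fwd 69.2 up 34.8
1.7 fwd 74.2 up 32.7
1.8 fwd 79.0 up 30.2
```

```bash
python3 -m inch '[[0.95,0,0.0019,-0.0051,0],[0.95,0,0.0043,-0.0099,0],[0.95,0,0.0071,-0.0145,0],[0.95,0,0.0104,-0.0188,0],[0.95,0,0.0141,-0.0227,0]]'
python3 -m inch '[[0.95,0,0.0041,-0.0035,0],[0.95,0,0.0085,-0.0067,0],[0.95,0,0.0132,-0.0093,0],[0.95,0,0.0181,-0.0115,0],[0.95,0,0.0232,-0.0132,0]]'
python3 -m inch '[[0.95,0,0.0053,-0.0011,0],[0.95,0,0.0107,-0.0018,0],[0.95,0,0.0161,-0.0018,0],[0.95,0,0.0214,-0.0014,0],[0.95,0,0.0268,-0.0004,0]]'
python3 -m inch '[[0.95,0,0.0051,0.0015,0],[0.95,0,0.0101,0.0036,0],[0.95,0,0.0147,0.006,0],[0.95,0,0.0147,0.006,0]]'
```

```text
time: 4.65
eef_pos: [0.5872, 0.0489, 0.1405]
tcp_rot: [0.765, 0.645, -0.004, -0.004]
contact_force: [-6.8, 1.5, -4.2]
opening: 0.117
finger_force: 38.9
time: 5.07
eef_pos: [0.6104, 0.0448, 0.1588]
tcp_rot: [0.764, 0.645, -0.004, -0.004]
contact_force: [-11.7, 0.5, 10.8]
opening: 0.119
finger_force: 40.0
time: 5.48
eef_pos: [0.6394, 0.0396, 0.1589]
tcp_rot: [0.764, 0.645, -0.001, -0.001]
contact_force: [-6.7, -0.5, 7.0]
opening: 0.117
finger_force: 41.9
time: 5.82
eef_pos: [0.6543, 0.0369, 0.1516]
tcp_rot: [0.765, 0.645, -0.001, -0.0]
contact_force: [-4.4, -1.3, 4.5]
opening: 0.125
finger_force: 43.2
```

```bash
python3 -m inch '[[0.7,0,0,0,0],[0.5,0,0,0,0],[0.5,0,0,0,0],[0.5,0,0,-0.03,0],[0.5,0,0,-0.07,0]]'
python3 -m inch '[[0.5,0.01,-0.02,-0.025,7],[0.5,0.02,-0.045,-0.025,14],[0.5,0.03,-0.07,-0.025,21],[0.5,0.04,-0.095,-0.025,28],[0.5,0.04,-0.105,-0.025,35]]'
python3 -m inch '[[0.5,0,0,0,7],[0.5,0,0,0,14],[0.5,0,0,0,21],[0.5,0,0,0,28],[0.5,0,0,0,35]]'
python3 -m inch '[[0.5,0,0,0,7],[0.5,0,0,0,14],[0.5,0,0,0,20],[0.5,0,0,0,20],[0.5,0,0,0,20]]'
cat > look.py <<'E'
from h import *
import sys
s,p=snap("wrist",sys.argv[1])
print(s["time"],s["eef_pos"],R.from_quat(s["tcp_rot"]).as_matrix().round(3).tolist(),s["qpos"].round(2))
t=np.radians(35)
A=R.from_euler('z',np.radians(-10.2)).as_matrix()@np.array([[np.cos(t),0,-np.sin(t)],[0,1,0],[np.sin(t),0,np.cos(t)]])
O=np.array([.6025,.043,.0856])
for q in ["red_bung_top","red_bung","keeper_grip","blue_bung","port_face"]:
    for r in ctrl.tip_of(q,p)[:1]:
        w=px2w(p,*r["at"],T=s);print(q,np.round(r["at"]),round(r["score"],2),w.round(4),((w-O)@A).round(4))
d=p["depth"];v,u=np.nonzero(d>0);c=p["pixels"][v,u].astype(int)
for nm,m in [("red",(c[:,0]>120)&(c[:,1]<50)&(c[:,2]<50)),("blue",(c[:,2]>120)&(c[:,0]<90)&(c[:,2]>c[:,1]+60)),("yel",(c[:,0]>150)&(c[:,1]>130)&(c[:,2]<80))]:
    uu,vv=u[m],v[m];D=d[vv,uu]
    C=np.stack([(uu-p["cx"])/p["fx"]*D,(vv-p["cy"])/p["fy"]*D,D,np.ones_like(D)])
    w=(np.array(p["mount"])@C)[:3].T; w=R.from_quat(s["tcp_rot"]).apply(w)+s["eef_pos"]; q=(w-O)@A
    k=(abs(q[:,0])<.12)&(abs(q[:,1])<.09)&(q[:,2]>0);q=q[k]
    if len(q)<20: continue
    print(nm,len(q),np.percentile(q,[2,50,98],axis=0).round(4).tolist())
    if nm!="yel":
        tp=q[q[:,2]>.018]; 
        if len(tp)>5: print(" tab",np.percentile(tp,[3,97],axis=0).round(4).tolist())
T=R.from_quat(s["tcp_rot"]).as_matrix()
g=O+A@np.array([0,.05,.031])-np.array([0,0,.019]);print("target",g,"tool delta",((g-s["eef_pos"])@T).round(4), "yaw err", -90+10.2+np.degrees(np.arctan2(T[1,0],T[0,0]))+90)
E
python3 look.py w3.png
```

```text
time: 6.23
eef_pos: [0.6517, 0.0375, 0.215]
tcp_rot: [0.765, 0.645, -0.003, -0.003]
contact_force: [0.4, 0.0, -0.0]
opening: 0.502
finger_force: 0.0
time: 6.65
eef_pos: [0.5556, 0.0965, 0.2451]
tcp_rot: [0.924, 0.383, 0.001, -0.0]
contact_force: [0.3, -0.2, 0.0]
opening: 0.495
finger_force: 0.0
time: 7.07
eef_pos: [0.5579, 0.0946, 0.2451]
tcp_rot: [0.996, 0.087, 0.001, 0.0]
contact_force: [0.3, 0.1, 0.9]
opening: 0.5
finger_force: 0.0
time: 7.48
eef_pos: [0.5578, 0.0945, 0.2449]
tcp_rot: [0.997, -0.083, 0.001, 0.0]
contact_force: [-0.9, 0.0, 0.4]
opening: 0.503
finger_force: 0.0
7.4833 [0.55779197 0.09453757 0.24491227] [[0.986, -0.166, 0.001], [-0.166, -0.986, -0.0], [0.001, -0.0, -1.0]] [-0.01  0.04  1.84 -0.    1.27  1.73]
red_bung_top [76. 38.] 0.81 [0.7206 0.2666 0.0202] [ 0.0253  0.241  -0.0976]
red_bung [255. 102.] 0.58 [0.6243 0.0877 0.0954] [0.0167 0.0478 0.0003]
keeper_grip [329.  47.] 0.68 [0.6509 0.0343 0.1709] [ 0.0892 -0.      0.0417]
blue_bung [357. 104.] 0.78 [ 0.6075 -0.0025  0.0947] [ 0.0158 -0.0439 -0.    ]
port_face [306. 118.] 0.55 [0.6024 0.0427 0.0858] [ 0.0001 -0.0003  0.0002]
red 1006 [[-0.01, 0.0367, 0.003], [0.01, 0.049, 0.019], [0.0144, 0.062, 0.0427]]
 tab [[-0.0094, 0.0438, 0.0192], [0.0133, 0.0548, 0.0427]]
blue 1095 [[-0.0104, -0.0625, 0.0027], [0.0083, -0.0475, 0.0221], [0.0143, -0.037, 0.0427]]
 tab [[-0.0098, -0.0548, 0.0188], [0.0131, -0.0442, 0.0427]]
yel 1082 [[0.0841, -0.0174, 0.0357], [0.0909, -0.0003, 0.0405], [0.0967, 0.0295, 0.2153]]
target [0.59385438 0.0953585  0.09199371] tool delta [ 0.0353 -0.0068  0.153 ] yaw err 0.6295326304853575
```

View pics/w3.png

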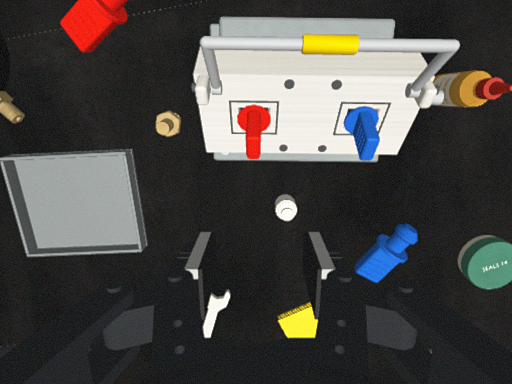

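The keeper reads about 1.9 rad at (330,44), and the red tab at (254,135) measures 12 mm thick, centred at y ≈ 49 mm. I descend onto it.

```bash
python3 -m inch '[[0.5,0.018,-0.003,0.02,0.6],[0.5,0.036,-0.006,0.05,0.6],[0.5,0.036,-0.006,0.08,0.6],[0.5,0.036,-0.006,0.11,0.6],[0.5,0.036,-0.006,0.13,0.6]]'
python3 -m inch '[[0.5,0,0,0.013,0],[0.5,0,0,0.022,0],[0.5,0,0,0.022,0],[0.5,0,0,0.022,0]]'
python3 look.py w4.png
```

```text
time: 8.2
eef_pos: [0.5927, 0.0943, 0.1111]
tcp_rot: [0.996, -0.09, -0.002, 0.0]
contact_force: [0.3, -0.2, -0.4]
opening: 0.501
finger_force: 0.0
time: 8.53
eef_pos: [0.5947, 0.0944, 0.0934]
tcp_rot: [0.996, -0.09, 0.001, -0.0]
contact_force: [-0.1, -0.3, 0.5]
opening: 0.498
finger_force: 0.0
8.5333 [0.59469351 0.09436336 0.09341804] [[0.984, -0.179, 0.001], [-0.179, -0.984, -0.0], [0.001, -0.0, -1.0]] [-0.01  0.28  1.86 -0.    1.    1.74]
red_bung_top [259. 293.] 0.55 [0.5845 0.0966 0.1181] [-0.0036  0.0495  0.0422]
keeper_grip [487. 110.] 0.77 [0.6541 0.0371 0.1713] [0.0917 0.0033 0.0405]
blue_bung [501. 344.] 0.56 [ 0.4476 -0.0718  0.033 ] [-0.1384 -0.1404  0.0326]
red 3832 [[-0.009, 0.0364, 0.0022], [0.0118, 0.049, 0.0207], [0.0147, 0.0617, 0.0424]]
 tab [[-0.0075, 0.0433, 0.0192], [0.0136, 0.0547, 0.0424]]
blue 3310 [[-0.0101, -0.0599, 0.0025], [0.0118, -0.0481, 0.0208], [0.0147, -0.0375, 0.0424]]
 tab [[-0.0089, -0.0547, 0.019], [0.0134, -0.0446, 0.0424]]
yel 4677 [[0.0858, -0.0024, 0.0351], [0.0915, 0.0072, 0.0403], [0.0942, 0.0161, 0.0421]]
target [0.59385438 0.0953585  0.09199371] tool delta [-0.001  -0.0008  0.0014] yaw err -0.1275981260143766
```

View pics/w4.png

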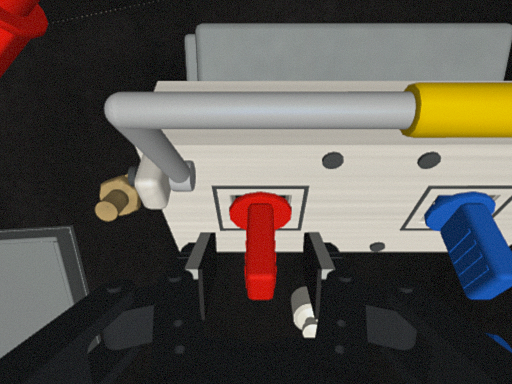

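The tab is centred between the pads at (260,250). I close firmly and work out the rocking rows: a turn about the vertical through the port mouth tilts the leaning bung sideways.

```bash
cat > rock.py <<'E'
import numpy as np,sys,json
# args: phi0 L0 then targets phi L ...; deg, mm. tool x fwd, y right, z down; mouth 17 mm ahead of the TCP
a=list(map(float,sys.argv[1:]))
def P(f,L):
    r=np.radians(f);return np.array([17-17*np.cos(r)-L*.574,-17*np.sin(r),-L*.819])
f0,L0=a[:2];r=np.radians(f0);B=np.array([[np.cos(r),np.sin(r),0],[-np.sin(r),np.cos(r),0],[0,0,1]])
for f,L in zip(a[2::2],a[3::2]): print((B@(P(f,L)-P(f0,L0))).round(1).tolist(),f-f0)
E
python3 -m inch '[[0.7,0,0,0,0],[0.85,0,0,0,0],[0.95,0,0,0,0],[0.95,0,0,0,0],[0.95,0,0,0,0]]' 110
python3 rock.py 0 0  6 2  12 3.5  18 4.5  20 4.5  20 4.5; echo; python3 rock.py 20 4.5  14 5 8 5.5 2 6 -4 6.5 -10 7; echo; python3 rock.py -10 7 -16 7.5 -20 8 -20 8.5 -20 8.5
```

```text
time: 9.25
eef_pos: [0.5942, 0.0944, 0.0931]
tcp_rot: [0.996, -0.09, 0.0, 0.0]
contact_force: [-1.7, -0.1, 3.6]
opening: 0.121
finger_force: 107.3
[-1.1, -1.8, -1.6] 6.0
[-1.6, -3.5, -2.9] 12.0
[-1.8, -5.3, -3.7] 18.0
[-1.6, -5.8, -3.7] 20.0
[-1.6, -5.8, -3.7] 20.0

[-0.2, 1.9, -0.4] -6.0
[-0.2, 3.7, -0.8] -12.0
[0.0, 5.5, -1.2] -18.0
[0.4, 7.3, -1.6] -24.0
[0.9, 9.0, -2.0] -30.0

[-0.2, 1.7, -0.4] -6.0
[-0.3, 2.9, -0.8] -10.0
[-0.6, 2.8, -1.2] -10.0
[-0.6, 2.8, -1.2] -10.0
```

```bash
python3 -m inch '[[0.95,-0.0011,-0.0018,-0.0016,6],[0.95,-0.0016,-0.0035,-0.0029,12],[0.95,-0.0018,-0.0053,-0.0037,18],[0.95,-0.0016,-0.0058,-0.0037,20],[0.95,-0.0016,-0.0058,-0.0037,20]]'
python3 look.py w5.png | grep -A1 -E "red|\[\["
```

```text
time: 9.67
eef_pos: [0.5951, 0.1013, 0.0952]
tcp_rot: [0.965, -0.262, 0.002, -0.002]
contact_force: [7.0, 2.7, -7.3]
opening: 0.124
finger_force: 107.8
9.6667 [0.59511372 0.1013117  0.09522603] [[0.863, -0.505, 0.006], [-0.505, -0.863, 0.002], [0.004, -0.005, -1.0]] [-0.    0.27  1.86  0.    1.    2.1 ]
red_bung_top [259. 293.] 0.86 [0.5863 0.1062 0.1204] [-0.0023  0.0594  0.044 ]
keeper_grip [399.  30.] 0.94 [0.6532 0.0353 0.1712] [0.0911 0.0014 0.0407]
--
red 3660 [[-0.0085, 0.0379, 0.0038], [0.0118, 0.0521, 0.0209], [0.0151, 0.0638, 0.0445]]
 tab [[-0.0064, 0.0462, 0.0192], [0.0144, 0.0621, 0.0446]]
blue 3143 [[-0.0104, -0.0622, 0.0024], [0.0117, -0.0474, 0.0136], [0.0148, -0.0374, 0.0421]]
 tab [[-0.0094, -0.0545, 0.0187], [0.0134, -0.0444, 0.0422]]
yel 8161 [[0.0855, -0.0168, 0.0355], [0.0906, 0.0016, 0.0407], [0.094, 0.0159, 0.0423]]
target [0.59385438 0.0953585  0.09199371] tool delta [0.0019 0.0058 0.0032] yaw err -20.146511355669134
```

View pics/w5.png

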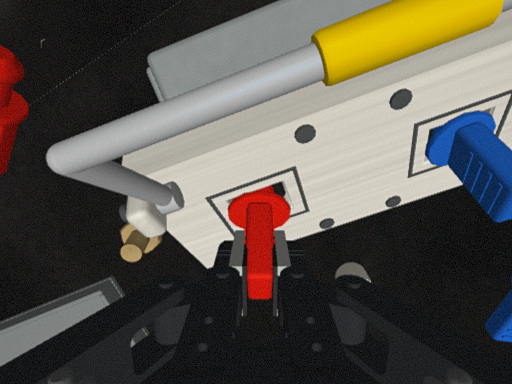

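The bung is rocked left: its top has moved from y 49 to 59 mm and it has lifted about 2 mm, with low force. Now to the right.

```bash
python3 -m inch '[[0.95,-0.0002,0.0019,-0.0006,-6],[0.95,-0.0002,0.0037,-0.0010,-12],[0.95,0,0.0055,-0.0014,-18],[0.95,0.0004,0.0073,-0.0018,-24],[0.95,0.0009,0.009,-0.0022,-30]]'
python3 -m inch '[[0.95,-0.0002,0.0017,-0.0004,-6],[0.95,-0.0003,0.0029,-0.0008,-10],[0.95,-0.0006,0.0028,-0.0012,-10],[0.95,-0.0006,0.0028,-0.0012,-10]]'
python3 look.py w6.png | grep -A1 -E "red|\[\["; python3 rock.py -20 8.5 -14 9.5 -8 10.5 -2 11.5 4 12.5 10 13.5;
```

```text
time: 10.38
eef_pos: [0.5917, 0.0908, 0.0964]
tcp_rot: [1.0, -0.001, 0.003, 0.001]
contact_force: [11.2, -3.7, -14.4]
opening: 0.123
finger_force: 107.1
time: 10.72
eef_pos: [0.5925, 0.0868, 0.0969]
tcp_rot: [0.996, 0.084, 0.005, 0.003]
contact_force: [15.4, -5.0, -17.6]
opening: 0.121
finger_force: 107.1
10.7167 [0.59254601 0.08677528 0.09689229] [[0.986, 0.167, 0.011], [0.167, -0.986, -0.004], [0.01, 0.006, -1.0]] [-0.02  0.26  1.87 -0.    1.    1.38]
red_bung_top [260. 292.] 0.61 [0.5837 0.0853 0.1228] [0.     0.0383 0.0453]
red_bung [261. 172.] 0.98 [0.6305 0.0929 0.099 ] [0.023  0.0541 0.0003]
port_face [344. 236.] 0.73 [0.5993 0.0418 0.0834] [-0.0036 -0.0018 -0.0001]
red 3671 [[-0.0074, 0.034, 0.0051], [0.0129, 0.0455, 0.0222], [0.0162, 0.0598, 0.0458]]
 tab [[-0.0049, 0.0356, 0.0193], [0.0153, 0.0515, 0.0459]]
blue 2323 [[-0.0099, -0.0587, 0.0025], [0.012, -0.0478, 0.0157], [0.0148, -0.0369, 0.0404]]
 tab [[-0.002, -0.0552, 0.0185], [0.0133, -0.0444, 0.0406]]
yel 2224 [[0.0854, 0.0027, 0.0349], [0.0907, 0.011, 0.0405], [0.0941, 0.0165, 0.0422]]
target [0.59385438 0.0953585  0.09199371] tool delta [ 0.0027 -0.0083  0.0049] yaw err 19.796846039848134
[-0.4, -2.0, -0.8] 6.0
[-0.7, -3.9, -1.6] 12.0
[-0.8, -5.8, -2.5] 18.0
[-0.7, -7.7, -3.3] 24.0
[-0.4, -9.5, -4.1] 30.0
```

It's rocked right too (top at y 38 mm, foot about 20 mm deep). I keep walking it out.

```bash
python3 -m inch '[[0.95,-0.0004,-0.002,-0.0008,6],[0.95,-0.0007,-0.0039,-0.0016,12],[0.95,-0.0008,-0.0058,-0.0025,18],[0.95,-0.0007,-0.0077,-0.0033,24],[0.95,-0.0004,-0.0095,-0.0041,30]]'
python3 rock.py 10 13.5 15 14 20 14.5 20 14.5
python3 rock.py 20 14.5 14 15 8 15.5 2 16 -4 16.5 -10 17; python3 rock.py -10 17 -15 17 -20 17.5 -20 18 
```

```text
time: 11.43
eef_pos: [0.5872, 0.0989, 0.1031]
tcp_rot: [0.984, -0.179, -0.0, -0.0]
contact_force: [-1.3, 1.2, -0.1]
opening: 0.12
finger_force: 110.6
[-0.2, -1.4, -0.4] 5.0
[-0.3, -2.9, -0.8] 10.0
[-0.3, -2.9, -0.8] 10.0
[-0.2, 1.9, -0.4] -6.0
[-0.2, 3.7, -0.8] -12.0
[0.0, 5.5, -1.2] -18.0
[0.4, 7.3, -1.6] -24.0
[0.9, 9.0, -2.0] -30.0
[0.1, 1.5, 0.0] -5.0
[-0.0, 2.9, -0.4] -10.0
[-0.3, 2.9, -0.8] -10.0
```

The force has dropped to zero at about 12 mm lift, so the rib is free. I straighten up and draw it out along the port.

```bash
python3 rock.py 10 13.5 5 14.5 0 16 0 20 0 26 0 33
python3 -m inch '[[0.95,-0.0005,0.0015,-0.0008,-5],[0.95,-0.0009,0.003,-0.002,-10],[0.95,-0.0032,0.0034,-0.0053,-10],[0.95,-0.0066,0.004,-0.0102,-10],[0.95,-0.0105,0.0047,-0.016,-10]]'
python3 -m inch '[[0.95,-0.006,0,-0.0085,0],[0.95,-0.014,0,-0.02,0],[0.95,-0.028,0,-0.04,0],[0.95,-0.04,0,-0.07,0],[0.95,-0.04,0,-0.10,0]]'
python3 - <<'E'
from h import *
s,p=snap("top")
s,p=snap("top"); 
# tray extent from depth / floor colour
for r in ctrl.spot_in("tray",p)[:2]+ctrl.tip_of("tray",p)[:2]: print(r,px2w(p,*r["at"]))
print(s["eef_pos"],R.from_quat(s["tcp_rot"]).as_matrix().round(3).tolist(),s["opening"],s["qpos"].round(2))
tg=np.array([.551,.328,.2]);print(R.from_quat(s["tcp_rot"]).inv().apply(tg-s["eef_pos"]))
E
```

```text
[-0.5, 1.6, -0.8] -5.0
[-1.2, 3.2, -2.0] -10.0
[-3.4, 3.6, -5.3] -10.0
[-6.8, 4.2, -10.2] -10.0
[-10.8, 4.9, -16.0] -10.0
time: 11.85
eef_pos: [0.5751, 0.0979, 0.1197]
tcp_rot: [0.996, -0.091, -0.0, 0.0]
contact_force: [-0.8, 0.3, -0.1]
opening: 0.12
finger_force: 110.6
time: 12.27
eef_pos: [0.5333, 0.1057, 0.2202]
tcp_rot: [0.996, -0.09, -0.002, 0.0]
contact_force: [0.7, 0.0, -0.6]
opening: 0.118
finger_force: 110.6
{'at': [154.1, 221.8], 'score': 0.72} [0.54173232 0.32204865 0.00095352]
{'at': [265.5, 167.7], 'score': 0.52} [0.64503214 0.00781086 0.16583025]
{'at': [152.6, 223.6], 'score': 0.61} [0.53661643 0.3259778  0.00194945]
[0.53823723 0.10567664 0.2289739 ] [[0.984, -0.179, 0.011], [-0.179, -0.984, 0.0], [0.011, -0.002, -1.0]] 0.11907640796700028 [0.01 0.   1.9  0.   1.23 1.76]
[-0.02767529 -0.22093744  0.02916809]
```

```bash
python3 -m inch '[[0.95,-0.004,-0.02,0,0],[0.95,-0.010,-0.055,0,0],[0.95,-0.016,-0.09,0,0],[0.95,-0.022,-0.125,0,0],[0.95,-0.028,-0.16,0,0]]'
python3 -m inch '[[0.95,-0.005,-0.03,0,0],[0.95,-0.01,-0.057,0,0],[0.95,-0.01,-0.057,0,0]]'
python3 - <<'E'
from h import *
s,p=snap("wrist","w7.png")
print(s["eef_pos"],R.from_quat(s["tcp_rot"]).as_matrix().round(3).tolist(),s["opening"])
for r in ctrl.tip_of("tray",p)[:2]: print(r,px2w(p,*r["at"],T=s))
d=p["depth"];v,u=np.nonzero(d>0);W=np.array([px2w(p,a,b,d[b,a],s) for a,b in zip(u[::3],v[::3])])
c=p["pixels"][v[::3],u[::3]].astype(int)
m=(c[:,0]<60)|(c[:,0]-c[:,1]<60)|(c[:,1]>70); r=W[~m]; r=r[(r[:,2]>.12)]
print("bung",len(r),r.min(0),r.max(0))
k=(W[:,2]>.015)&(W[:,2]<.03)&(abs(W[:,0]-.54)<.1)&(abs(W[:,1]-.33)<.1);print("walls",np.percentile(W[k],[1,99],axis=0))
E
```

```text
time: 12.88
eef_pos: [0.5363, 0.2686, 0.2179]
tcp_rot: [0.996, -0.091, -0.002, 0.001]
contact_force: [0.8, 0.4, 0.8]
opening: 0.123
finger_force: 110.5
time: 13.13
eef_pos: [0.5362, 0.3292, 0.2176]
tcp_rot: [0.996, -0.088, -0.002, -0.0]
contact_force: [-0.1, -0.2, -0.9]
opening: 0.12
finger_force: 110.5
[0.53618052 0.32924244 0.21764067] [[0.984, -0.176, -0.003], [-0.176, -0.984, 0.001], [-0.003, -0.0, -1.0]] 0.12003785158617351
{'at': [260.3, 159.9], 'score': 0.72} [0.53735602 0.32850145 0.00440996]
bung 1516 [0.51990943 0.31143801 0.19560044] [0.57193003 0.3418694  0.25162492]
walls [[0.46865741 0.25032544 0.01530155]
 [0.61047732 0.40937779 0.02395207]]
```

View pics/w7.png

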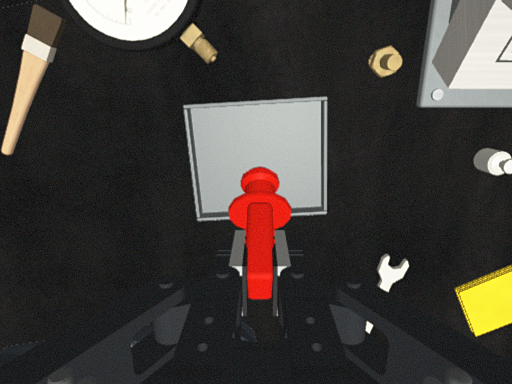

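The bung is held over the tray, with the tray centre at (260,160), or (0.537, 0.329). I lower it.

```bash
python3 -m inch '[[0.95,0,0,0.03,0],[0.95,0,0,0.065,0],[0.95,0,0,0.1,0],[0.95,0,0,0.135,0],[0.95,0,0,0.16,0]]'
python3 -m inch '[[0.95,0,0,0.007,0],[0.95,0,0,0.012,0],[0.95,0,0,0.012,0],[0.95,0,0,0.012,0]]'
```

```text
time: 13.65
eef_pos: [0.5358, 0.3227, 0.0555]
tcp_rot: [0.996, -0.091, -0.003, 0.002]
contact_force: [0.4, 0.3, -0.9]
opening: 0.117
finger_force: 110.5
time: 13.98
eef_pos: [0.5393, 0.3254, 0.0497]
tcp_rot: [0.996, -0.09, 0.001, -0.001]
contact_force: [1.4, 0.2, 0.2]
opening: 0.121
finger_force: 110.6
```

```bash
python3 -m inch '[[0.95,0,0,0.004,0],[0.95,0,0,0.009,0],[0.95,0,0,0.009,0],[0.95,0,0,0.009,0]]'
python3 -m inch '[[0.95,0,0,0.002,0],[0.95,0,0,0.004,0],[0.95,0,0,0.004,0]]' 30
```

```text
time: 14.32
eef_pos: [0.5379, 0.3254, 0.039]
tcp_rot: [0.996, -0.09, 0.0, -0.0]
contact_force: [-0.4, -0.4, -0.7]
opening: 0.116
finger_force: 110.6
time: 14.57
eef_pos: [0.5382, 0.3255, 0.035]
tcp_rot: [0.996, -0.09, 0.0, -0.0]
contact_force: [1.1, 0.3, 1.1]
opening: 0.123
finger_force: 111.0
```

```bash
python3 -m inch '[[0.95,0,0,0.002,0],[0.8,0,0,0.002,0],[0.7,0,0,0.002,0],[0.6,0,0,0.002,0],[0.6,0,0,0.002,0]]' 20
python3 -m inch '[[0.6,0,0,0,0],[0.6,0,0,-0.03,0],[0.6,0,0,-0.07,0],[0.6,0,0,-0.11,0],[0.6,0,0,-0.15,0]]'
python3 -m inch '[[0.6,-0.03,0,-0.02,0],[0.6,-0.05,0,-0.04,0],[0.6,-0.05,0,-0.04,0],[0.6,-0.05,0,-0.04,0],[0.6,-0.05,0,-0.04,0]]'
python3 - <<'E'
from h import *
s,p=snap("wrist","w8.png")
for q in ("red_bung","weight_100","fitting","oil_bottle","keeper_grip"):
    for r in ctrl.tip_of(q,p)[:2]: print(q,r,px2w(p,*r["at"],T=s).round(3))
E
```

```text
time: 14.98
eef_pos: [0.5377, 0.3252, 0.0325]
tcp_rot: [0.996, -0.09, -0.0, 0.0]
contact_force: [-0.4, 0.9, 0.3]
opening: 0.399
finger_force: 0.0
time: 15.4
eef_pos: [0.5374, 0.3251, 0.1838]
tcp_rot: [0.996, -0.09, -0.001, 0.0]
contact_force: [1.4, 0.5, 0.5]
opening: 0.398
finger_force: 0.0
time: 15.82
eef_pos: [0.4886, 0.334, 0.2218]
tcp_rot: [0.996, -0.09, -0.0, 0.0]
contact_force: [0.2, 0.5, 0.5]
opening: 0.403
finger_force: 0.0
red_bung {'at': [258.7, 97.6], 'score': 0.63} [0.558 0.322 0.005]
weight_100 {'at': [486.8, 116.6], 'score': 0.69} [0.495 0.085 0.018]
fitting {'at': [372.9, 8.6], 'score': 0.59} [0.619 0.201 0.029]
oil_bottle {'at': [487.3, 116.3], 'score': 0.48} [0.495 0.085 0.019]
```

View pics/w8.png

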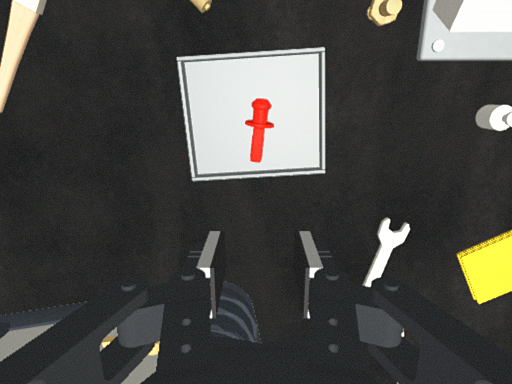

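The red bung lies in the tray at (259,130). One last check of the block from the overhead camera, then I hand in.

```bash
python3 - <<'E'
from h import *
s,p=snap("top","t9.png")
im=cv2.imread("pics/t9.png")[130:260,110:340];cv2.imwrite("pics/t9c.png",cv2.resize(im,None,fx=3,fy=3,interpolation=cv2.INTER_CUBIC))
E
```

```text
(no output)
```

View pics/t9c.png

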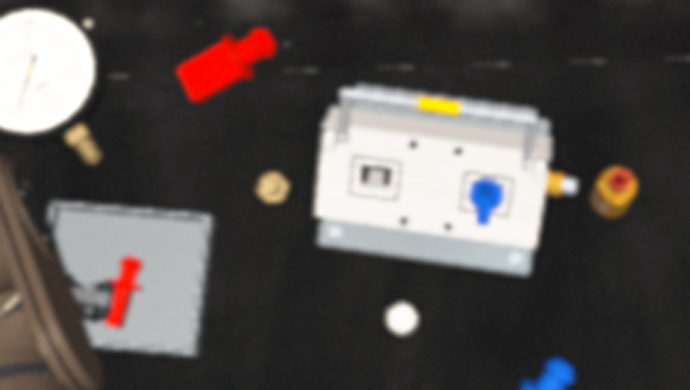

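The crop shows the keeper back (440,105), the left port empty (376,178) and the blue bung seated (487,195). The fitting (272,187), bottle (615,190) and weight (401,318) are all standing, and the red bung is in the tray (125,292).

```bash
python3 -c "
from plant import ctrl
print(ctrl.sign_off())"
```

```text
the job is handed in; nothing more can be done
None
```

The job is done and handed in at about 16 s: the keeper is fully back (about 1.9 rad), the red bung was rocked left then right, drawn out and left lying in the grey tray, the blue bung is still seated, and the bottle, fitting and weight are still standing.

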